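# Charge and start a bench mill with a screw-lid jar

## Task

Get the bench mill ready and start it: drop every steel grinding cylinder standing on the desk into the mill's open jar, set the lid level on the jar's neck, turn it backward (anticlockwise seen from above) until it drops into the start of the thread, then forward (clockwise) until it stops fully home. Click the timer sleeve round to 3, and only when the lid is home and the sleeve is at 3 press the start button fully in and let it come out again. Do not disturb the other things on the desk.

Things in the scene. Friction and masses are not known exactly. Their poses are not given: they have to be found in the camera images.
- mill: Low white mill housing fixed to the desk, 100 (x) x 230 (y) x 40 mm high; origin at the centre of its underside, z up. On top, in its own frame, all at x = 0: open jar, axis at y = -70 mm; timer sleeve, axis at y = +25; start button at y = +90.
- jar_mouth (a point): Centre of the jar's rim on the jar's axis, 100 mm above the desk, axes as the housing's. Steel jar fixed to the housing; mouth 50 mm wide inside, belly wider, 55 mm deep, a cone in the middle of the floor. Neck 56 mm outside, its top tapered to 53; 66 mm over the threads. The jar is turned at random: where its thread starts lie is not told, but they can be seen.
- jar_neck (a point): On the jar's axis 12 mm below the rim: floor of the thread starts. Three-start thread: every 120 degrees a gap takes one lug of the lid. Thread tops are level, 5 mm below the rim. At each thread's clockwise end a stop rib rises to 2 mm below the rim, so a lid turned clockwise before it has dropped is blocked; anticlockwise it reaches the gaps within 120 degrees.
- lid: Loose aluminium screw lid, 220 g (15 % more or less), lying skirt down. Origin: centre of the skirt's lower edge, z up. Skirt 74 mm outside, 67 inside; disc top at z = 25 mm, hollow 20 deep; three lugs inside 120 degrees apart (one at +x), undersides at z = 2. Its origin below the rim: 4 mm with lugs on the ribs, 7 on the thread tops, 14 dropped in the start, 19 fully home.
- lid_wing (a point): Middle of the lid's wing grip, 36.5 mm above the lid's origin: a bar 52 mm long (lid's x), 22 wide (lid's y), from 24 to 49 mm; grip it across the width. Held loosely, the lid sinks by its own weight. Once dropped it turns only about 0.3 rad in the gap before the ribs stop it; forward it sinks 3.6 mm per rad, 5 mm in all, over 1.4 to 1.8 rad, to a hard stop.
- media_0: Steel grinding cylinder with a domed top, 18 mm diameter, 26 mm tall (straight sides up to 20), 50 g, standing on the desk to the left of the mill; origin at the centre of its lower end, z along its axis. Two to four of these are present (media_0 to media_3, all alike). They may lie in the jar in any way.
- media_1: Another such grinding cylinder, as media_0.
- media_2: Another such grinding cylinder, as media_0.
- media_3: Another such grinding cylinder, as media_0.
- sleeve (a joint): Angle of the grey fluted timer sleeve in rad; grows clockwise seen from above. Spring detents at 0, 0.5, 1.0, 1.5 rad are settings 1, 2, 3, 4, marked on the housing in front of it by one to four black pips; a black line on the sleeve points at the setting. Let go, it clicks into the nearest detent (peak torque about 0.06 N m). It starts somewhere from 1 to 2.
- sleeve_top (a point): Centre of the top of the timer sleeve, on its upright axis, 86 mm above the desk. The sleeve is 36 mm in diameter (38 over the flutes), 45 mm tall, gripped from above.
- start (a joint): Travel of the start button in m: 0 out, 0.005 fully pressed; spring return, about 4 N fully down.
- start_top (a point): Centre of the top of the black start button, 20 mm in diameter, facing up, on the housing's top at its y = +90 mm.
- beaker: Bystander: small plastic beaker, 45 mm wide, 54 mm high; origin under its centre.
- coverslip_box: Bystander: small box 39 x 47 x 16 mm; origin under its centre.
- dye_bottle: Bystander: small reagent bottle, 26 mm wide, 62 mm high; origin under its centre.
- tally: Bystander: round tally counter 52 x 44 x 21 mm; origin under its centre.
- rubber_bulb: Bystander: rubber bulb 35 mm wide, 45 mm high; origin under its centre.
- petri_dish: Bystander: petri dish, 62 mm wide, 15 mm high; origin under its centre.
There are look-alikes about, which are no part of the job. Leave any yellow look-alike of the lid alone.

How it is judged (in metres and radians):
On the way, in this order (a step that is already met when the one before it is completed fails the run):
1. every grinding cylinder present is in the jar (horizontal distance between each of media_0, media_1, media_2, media_3 and jar_mouth below 0.03 m and z of each of media_0, media_1, media_2, media_3 in the frame of jar_mouth below -0.012 m), for 0.2 s.
2. the lid sits level on the neck and has dropped into the thread start (horizontal distance between lid and jar_mouth below 0.003 m and angle between lid's own z axis and vertical below 0.05 rad and z of lid in the frame of jar_mouth below -0.0122 m), for 0.1 s.
3. the lid is screwed fully home (horizontal distance between lid and jar_mouth below 0.003 m and angle between lid's own z axis and vertical below 0.05 rad and z of lid in the frame of jar_mouth below -0.0179 m), for 0.2 s.
4. with the lid home and the sleeve at 3, the start button is pressed (all of step 3 and value of joint sleeve between 0.88 and 1.12 rad and value of joint start above 0.0038 m), for 0.05 s.
At the end, for the whole second after the job is handed in: All cylinders in the jar (within 30 mm of its axis, origin 12 mm or more below the rim); lid on the jar within 3 mm, level within 0.05 rad, at rest, its origin 17.9 mm or more below the rim (19 is home); sleeve at 1.0 rad within 0.12; start button out (all of step 1 and all of step 3 and value of joint sleeve between 0.88 and 1.12 rad and value of joint start below 0.0015 m and linear speed of lid below 0.02 m/s and velocity of joint sleeve below 0.05 rad/s); the robot touches nothing.
It fails at once if the start button is pressed before the lid is home and the sleeve is at 3 (value of joint start above 0.003 m and not (z of lid in the frame of jar_mouth below -0.0179 m and value of joint sleeve between 0.88 and 1.12 rad)).
It fails at once if another thing on the desk (beaker, coverslip box, reagent bottle, tally counter, rubber bulb, petri dish) is moved more than 3 cm (distance of any of beaker, coverslip_box, dye_bottle, tally, rubber_bulb, petri_dish from where it was at the start of the episode above 0.03 m).
Of media_0, media_1, media_2, media_3 only 2 to 4 are there at a start; the rules pass over those that are not, and their reading is None.
At some moment in a run one of media_0, media_1, media_2, media_3, lid may be knocked a few centimetres aside while the robot is not near it.
It also fails if it takes over 210 s, if anything falls off the work surface, if the arm or the gripper's body presses on something with over 40 N, if the wrist force passes 120 N, or if a joint passes its speed limit or range.

## Robot

A 6-joint arm with a two-finger parallel gripper is mounted at the origin on a cart in front of the work surface, level with it; the furniture and walls round the work are solid. World frame = base frame: x ahead of the robot, y to its left, z up, the work surface at z = 0. Lengths are in m, angles in degrees, forces in N, time in s.
With the tool pointing down it reaches from about 0.275 to 0.725 m from the base axis. Payload 15.9 kg.
Tool frame: the origin (TCP) lies between the finger pads; the fingertips stand r.finger_overhang ahead of it and the grasp point (between the pads) lies 2 mm behind it (r.finger_overhang is the distance from the TCP to the fingertips, in m); z points along the fingers, y is the line along which they close (so a half turn about z gives the same grasp; the last joint's range is limited). The gripper opens to 85 mm and grips with 20 to 120 N. Pads are 22 mm wide; open, the fingers measure 114 mm over their backs; the gripper's body (76 mm by 85 mm) begins 54 mm behind the grasp point. The pads swing forward as they close: fully open they stand 13 mm farther back than shut.
Start: joints at [75.516, 12.198, -1.971, 75.831, 0, 90], TCP at [0.125, 0.484, 0.248] pointing down, gripper open.
Joint ranges: [-170.91, 170.91], [-42.67, 98.43], [-65.05, 77.54], [-120.47, 116.71], [-90, 82.35], [-180, 180]. Speed limits (degrees/s): [108.29, 108.29, 136.94, 147.25, 180, 180].

## Interface

Orientations are given as a 3x3 rotation matrix whose columns are the frame's x, y, z axes.
In Python, from workcell import status, optics, r gives the robot as it stands.
- The arm moves only by the tool servo_tool, never from a script. Its argument "targets" is a list that holds one entry, the list of rows, each a list of 6 numbers: the shift along the tool's x, y, z in units of 30 mm (1.0 is 30 mm), then the turn, a rotation vector about the tool's x, y, z in rad. In form: [[[x, y, z, ax, ay, az], ...]]. A call has 1 to 12 rows; each row is the pose to reach, as a shift and turn from the pose commanded when the call began, along the tool's axes at that moment; what a row does not reach only later rows make up. A row lasts 1/10 s, in which the tool goes at most 50 mm and 8.59 degrees, less where a joint would pass 70% of its speed; a pose out of reach is approached as far as the arm can. A call with a gripper value outside its range is refused whole. "hand" is the opening, from 0 (shut) to 1 (fully open), set as the call begins (left out, the last holds). The fingers move at their own pace and stop on an object; the grip force is fixed at half the most. Time passes only in rows, so rows that repeat a pose let the fingers close. It gives the time, the measured TCP pose, the force, the opening and the grip force at its end, in the units of the state.
- status.observe(): the state, without advancing time (a new reading comes with each control period).
- optics.read_camera(name): name is "scene" or "top" or "wrist"; returns a dict with "pixels" (420x560x3 uint8, red, green, blue), "intrinsics" (3x3 intrinsics, pixels), "D" ([k1, k2, p1, p2, k3] as OpenCV has them; the pictures are not rectified), "R" (3x3) and "t" (3): a world point X has camera coordinates R X + t; the wrist camera has in their place "tool_from_camera" (4x4, takes a point from camera to tool coordinates, whose origin is the TCP and whose axes are the flange's). Camera axes: x right, y down, z forward; pixel columns grow to the right and rows downward; lengths in m; the calibration is good to about 2 mm. A picture is of the moment at which its call begins: read the wrist's pose just before it. There is no depth.
- r.sign_off(): hands the job in; it is judged then, once.
The state is a dict: "clock": time; "joints": joint angles; "qd": joint speeds; "effort": joint torques, N m; "position": TCP position; "orientation": TCP orientation; "ft_force": force on the tool from outside, world axes, zero at the start; "ft_torque": the same for the moment, N m; "gripper_width": finger opening in m; "gripper_force": force on a finger pad.
Only numpy, scipy, OpenCV 4.12 (cv2) and the standard library are available. Lean on these libraries where they do the work, as an engineer would, in place of code of your own. Each camera call takes 0.05 s, during which the arm holds its last target. There are 200 camera calls.

## Working session

There is one attempt and no reset: what is moved stays moved. The work goes in short steps, Python scripts to look and compute and a tool call to move; the robot and the scene stay as the last step left them, time stands still between calls to the robot, and variables do not carry over. Pictures are saved under pics/ and viewed, at most 14 in all, crops included, and the job is handed in when it is done.

Besides the shell and the picture viewer there is one more tool, called after "Emit:" as name([rows], argument=value, ...), one row to a line, values as JSON. servo_tool: Moves the arm, as the interface text tells. Its arguments: {"type":"object","properties":{"targets":{"type":"array"},"hand":{"type":"number"}},"required":["targets"]}

```bash
mkdir -p pics; ls; cat > h.py <<'E'
import numpy as np, cv2
from workcell import status, optics, r
def shot(name, fn=None):
    s=status.observe(); c=optics.read_camera(name); c['s']=s
    if 'tool_from_camera' in c:
        T=np.array(c['tool_from_camera']); R=np.array(s['orientation']); p=np.array(s['position'])
        Rw=R@T[:3,:3]; o=R@T[:3,3]+p
    else:
        Rw=np.array(c['R']).T; o=-Rw@np.array(c['t'])
    c['Rw']=Rw; c['o']=o
    if fn: cv2.imwrite('pics/'+fn,c['pixels'][:,:,::-1])
    return c
def ray(c,uv,z):
    n=cv2.undistortPoints(np.array([[uv]],float),np.array(c['intrinsics']),np.array(c['D']))[0,0]
    d=c['Rw']@np.array([n[0],n[1],1]); return c['o']+d*(z-c['o'][2])/d[2]
def proj(c,X):
    R=c['Rw'].T; t=-R@c['o']
    return cv2.projectPoints(np.array([X],float),cv2.Rodrigues(R)[0],t,np.array(c['intrinsics']),np.array(c['D']))[0][0,0]
E
python3 - <<'E'
from h import *
a=shot('top','top.png');b=shot('scene','scene.png')
print(a['o'],b['o'],r.finger_overhang,a['s'])
E
```

```text
pics
[ 0.40166242 -0.01333169  1.74505979] [-0.18351612  1.01005593  0.82646599] 0.017 {'clock': 0.0, 'joints': array([ 7.55144390e+01,  1.22242021e+01, -2.00709020e+00,  7.58303763e+01,
       -5.40888435e-04,  9.00009579e+01]), 'qd': array([ 0.02040541,  0.02626299,  0.07748584,  0.02009726,  0.03931559,
       -0.05654643]), 'effort': array([-1.35133283e-03, -6.86153555e+01,  4.87122917e+01,  1.72734435e-02,
       -1.26272785e-04,  1.42191163e-05]), 'position': array([0.12499457, 0.48380984, 0.24782935]), 'orientation': array([[-9.68206528e-01,  2.50152056e-01, -2.60085886e-04],
       [ 2.50152191e-01,  9.68205965e-01, -1.04446465e-03],
       [-9.45827289e-06, -1.07631854e-03, -9.99999421e-01]]), 'ft_force': array([ 0.50409795, -0.09060632,  0.44027372]), 'ft_torque': array([-0.00526354,  0.04409485,  0.01416855]), 'gripper_force': 0.0, 'gripper_width': 0.08572296653031249}
```

View pics/top.png

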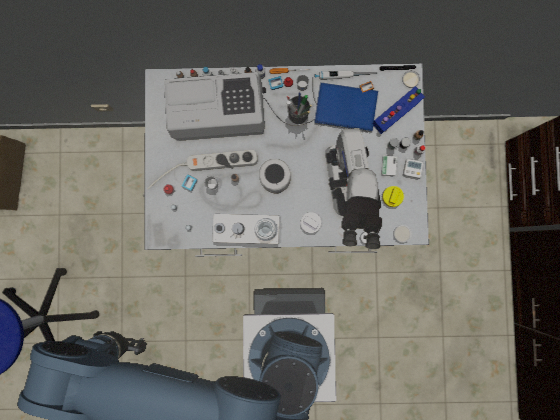

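View pics/scene.png

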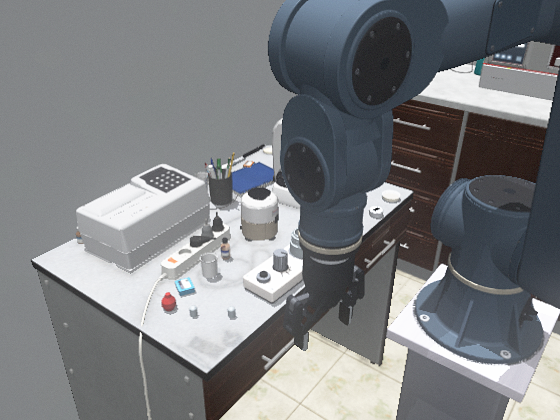

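```bash
python3 - <<'E'
from h import *
a=shot('top')
im=a['pixels'][150:255,140:430,::-1]
im=im[:, :200]
cv2.imwrite('pics/topc.png',cv2.resize(im,None,fx=4,fy=4,interpolation=cv2.INTER_CUBIC))
for n,uv,z in [('jar',(266,229),.1),('sleeve',(238,229),.086),('btn',(219,228),.045),('lid',(311,223),.03),('m0',(174,208),.02),('m1',(188,228),.02),('yel',(393,197),.03)]: print(n,ray(a,uv,z).round(3))
E
```

```text
jar [0.447 0.069 0.1  ]
sleeve [0.449 0.164 0.086]
btn [0.455 0.234 0.045]
lid [ 0.467 -0.085  0.03 ]
m0 [0.529 0.395 0.02 ]
m1 [0.457 0.346 0.02 ]
yel [ 0.552 -0.372  0.03 ]
```

View pics/topc.png

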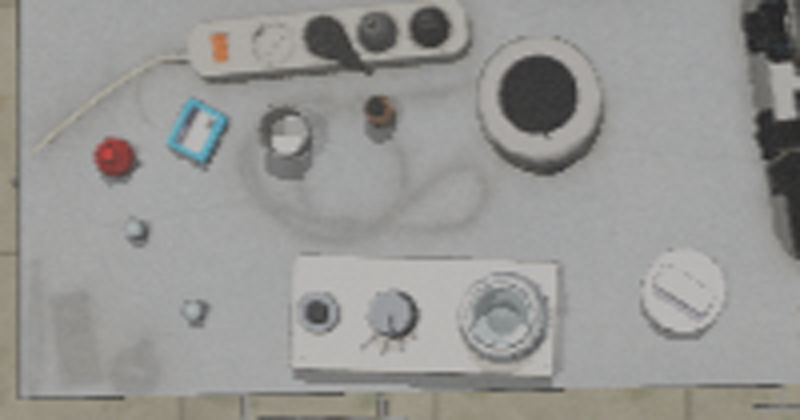

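```bash
cat >> h.py <<'E'
def go(pos,yaw=None):
    "rows to bring the TCP to pos, tool x at yaw (deg, world), pointing down"
    s=status.observe(); R=np.array(s['orientation']); p=np.array(s['position'])
    if yaw is None: yaw=np.degrees(np.arctan2(R[1,0],R[0,0]))
    a=np.radians(yaw); x=np.array([np.cos(a),np.sin(a),0]); z=np.array([0,0,-1.]); Rt=np.c_[x,np.cross(z,x),z]
    v=cv2.Rodrigues(R.T@Rt)[0].ravel(); d=R.T@(np.array(pos)-p)/.03
    print('row',d.round(3),v.round(3),'yaw now',np.degrees(np.arctan2(R[1,0],R[0,0])).round(2),'j',s['joints'].round(1))
E
python3 - <<'E'
from h import *
c=shot('wrist'); print(np.array(c['tool_from_camera']).round(3),c['intrinsics'])
go([.47,.34,.25],180)
E
```

```text
[[-0.    -0.963 -0.268  0.069]
 [ 1.    -0.     0.     0.   ]
 [-0.    -0.268  0.963 -0.125]
 [ 0.     0.     0.     1.   ]] [[295.33392127   0.         272.85575626]
 [  0.         295.33392127 206.77770629]
 [  0.           0.           1.        ]]
row [-12.334  -1.769  -0.065] [-0.001 -0.    -0.253] yaw now 165.52 j [75.5 12.2 -2.  75.8 -0.  90. ]
```

Emit:
servo_tool([
  [[-12.33,-1.77,-0.07,0,0,-0.253],[-12.33,-1.77,-0.07,0,0,-0.253],[-12.33,-1.77,-0.07,0,0,-0.253],[-12.33,-1.77,-0.07,0,0,-0.253],[-12.33,-1.77,-0.07,0,0,-0.253],[-12.33,-1.77,-0.07,0,0,-0.253],[-12.33,-1.77,-0.07,0,0,-0.253],[-12.33,-1.77,-0.07,0,0,-0.253],[-12.33,-1.77,-0.07,0,0,-0.253],[-12.33,-1.77,-0.07,0,0,-0.253],[-12.33,-1.77,-0.07,0,0,-0.253],[-12.33,-1.77,-0.07,0,0,-0.253]],
], hand=0.55)

```text
clock: 1.4
position: [0.469, 0.3408, 0.2506]
orientation: [[-1.0, -0.002, 0.0], [-0.002, 1.0, 0.0], [-0.0, 0.0, -1.0]]
ft_force: [0.0, 0.0, 0.0]
gripper_width: 0.0467
gripper_force: 0.0
```

```bash
python3 - <<'E'
from h import *
c=shot('wrist','w1.png'); print(c['s']['position'])
E
```

```text
[0.46902614 0.34075086 0.25063533]
```

View pics/w1.png

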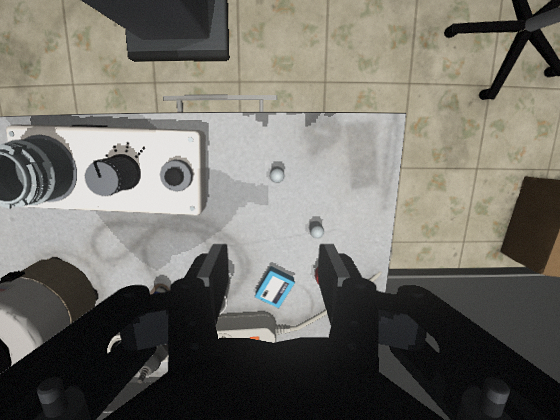

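```bash
python3 - <<'E'
from h import *
c=shot('wrist')
print(ray(c,(277,174),.018).round(4),ray(c,(317,229.5),.018).round(4),c['o'])
im=c['pixels'][:,:,::-1]
A=[cv2.resize(im[v-24:v+24,u-24:u+24],(384,384),interpolation=cv2.INTER_CUBIC) for u,v in [(277,174),(317,229)]]
cv2.imwrite('pics/m.png',np.hstack(A))
E
```

```text
[0.4588 0.3466 0.018 ] [0.5306 0.3985 0.018 ] [0.40069521 0.34128408 0.3756483 ]
```

View pics/m.png

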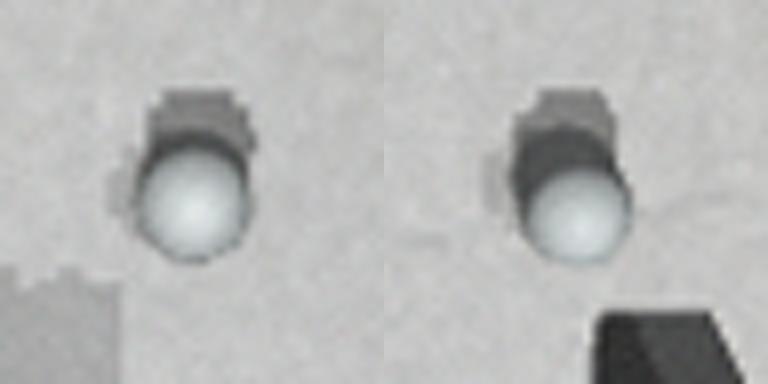

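```bash
python3 - <<'E'
from h import *
c=shot('wrist')
a=ray(c,(277.1,175.4),.021);b=ray(c,(317.4,231.9),.021);print(a,b)
go([a[0],a[1],.10],180); go([a[0],a[1],.021],180)
E
```

```text
[0.46015151 0.34665301 0.021     ] [0.53290182 0.3985786  0.021     ]
row [0.307 0.2   5.021] [0.    0.    0.001] yaw now -179.93 j [36.  21.9 11.5 79.6  0.  35.9]
row [0.308 0.2   7.654] [0.    0.    0.001] yaw now -179.93 j [36.  21.9 11.5 79.6  0.  35.9]
```

Emit:
servo_tool([
  [[0.3,0.2,1.7,0,0,0],[0.3,0.2,3.3,0,0,0],[0.3,0.2,5,0,0,0],[0.3,0.2,6,0,0,0],[0.3,0.2,6.9,0,0,0],[0.3,0.2,7.4,0,0,0],[0.3,0.2,7.65,0,0,0],[0.3,0.2,7.65,0,0,0]],
])

```text
clock: 2.35
position: [0.4604, 0.3461, 0.0204]
orientation: [[-1.0, -0.001, -0.001], [-0.001, 1.0, -0.001], [0.001, -0.001, -1.0]]
ft_force: [-0.1, -0.2, -0.4]
gripper_width: 0.047
gripper_force: 0.0
```

Emit:
servo_tool([
  [[0,0,0,0,0,0],[0,0,0,0,0,0],[0,0,0,0,0,0],[0,0,0,0,0,0],[0,0,0,0,0,0],[0,0,0,0,0,0]],
], hand=0.1)

```text
clock: 2.95
position: [0.4615, 0.3467, 0.0222]
orientation: [[-1.0, -0.0, 0.002], [-0.0, 1.0, 0.001], [-0.002, 0.001, -1.0]]
ft_force: [-2.1, -0.9, 6.8]
gripper_width: 0.0154
gripper_force: 58.4
```

Emit:
servo_tool([
  [[0,0,-1,0,0,0],[0,0,-2.5,0,0,0],[0,0,-4,0,0,0],[0,0,-5,0,0,0],[0,0,-6,0,0,0],[0,0,-7,0,0,0],[0,0,-7.5,0,0,0],[0,0,-7.5,0,0,0]],
])

```text
clock: 3.75
position: [0.4617, 0.3468, 0.2488]
orientation: [[-1.0, -0.0, 0.004], [-0.0, 1.0, 0.003], [-0.004, 0.003, -1.0]]
ft_force: [0.2, 0.1, -0.4]
gripper_width: 0.0156
gripper_force: 58.9
```

Emit:
servo_tool([
  [[0.3,-1.6,0,0,0,0],[0.3,-3.2,0,0,0,0],[0.3,-4.8,0,0,0,0],[0.3,-6.4,0,0,0,0],[0.3,-8,0,0,0,0],[0.3,-9.0,0,0,0,0],[0.3,-9.2,0,0,0,0],[0.3,-9.2,0,0,0,0],[0.3,-9.2,0,0,0,0]],
])

```text
clock: 4.65
position: [0.4519, 0.0708, 0.2456]
orientation: [[-1.0, -0.0, -0.0], [-0.0, 1.0, 0.0], [0.0, 0.0, -1.0]]
ft_force: [1.7, -0.2, -0.8]
gripper_width: 0.0153
gripper_force: 59.0
```

```bash
python3 - <<'E'
from h import *
c=shot('wrist','w2.png'); print(c['s']['position'],c['o'])
E
```

```text
[0.45190862 0.07078468 0.24560071] [0.38357031 0.07138791 0.37063665]
```

View pics/w2.png

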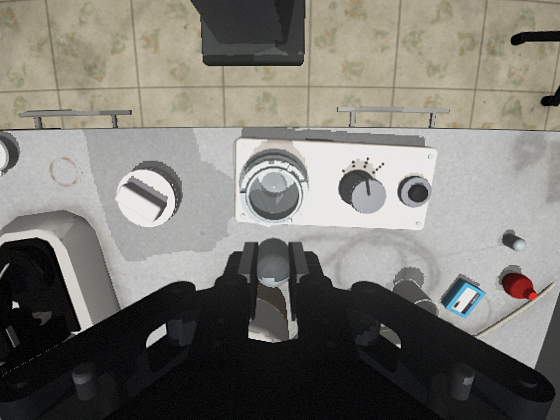

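```bash
python3 - <<'E'
from h import *
c=shot('wrist')
for n,uv,z in [('jar',(274,198),.1),('sleeve',(368.5,195.5),.086),('btn',(414.5,188),.048),('c1',(434,148),.04),('c2',(237,140),.04),('c3',(425,229),.04),('c4',(235,222),.04),('lidwing',(143,200),.049)]: print(n,ray(c,uv,z).round(4))
im=c['pixels'][:,:,::-1]
cv2.imwrite('pics/jar.png',cv2.resize(im[140:240,225:325],(600,600),interpolation=cv2.INTER_CUBIC))
E
```

```text
jar [0.4502 0.0729 0.1   ]
sleeve [0.451 0.167 0.086]
btn [0.4511 0.2316 0.048 ]
c1 [0.407  0.2523 0.04  ]
c2 [0.3995 0.0325 0.04  ]
c3 [0.5031 0.2552 0.04  ]
c4 [0.4942 0.0272 0.04  ]
lidwing [ 0.4652 -0.0754  0.049 ]
```

View pics/jar.png

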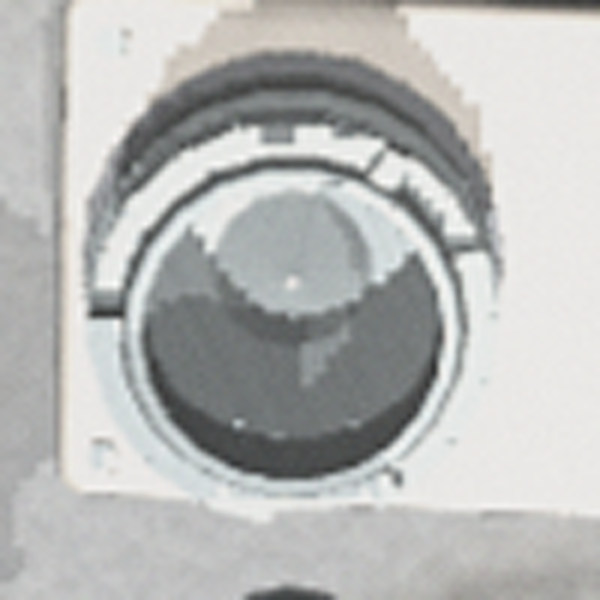

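```bash
python3 - <<'E'
from h import *
c=shot('wrist')
j=ray(c,(274.1,194.6),.1);print(j)
go([.448,.072,.122],180); go([.5329,.3986,.25],180)
E
```

```text
[0.44698461 0.07304382 0.1       ]
row [0.129 0.029 4.123] [ 0.    -0.     0.002] yaw now -179.9 j [ 8.9  7.2 -8.3 74.4  0.   8.8]
row [-2.718 10.911 -0.145] [ 0.    -0.     0.002] yaw now -179.9 j [ 8.9  7.2 -8.3 74.4  0.   8.8]
```

Emit:
servo_tool([
  [[0.13,0.05,1.4,0,0,0],[0.13,0.05,2.8,0,0,0],[0.13,0.05,3.6,0,0,0],[0.13,0.05,4.1,0,0,0],[0.13,0.05,4.1,0,0,0],[0.13,0.05,4.1,0,0,0]],
])

```text
clock: 5.4
position: [0.4482, 0.0722, 0.1233]
orientation: [[-1.0, -0.001, -0.0], [-0.001, 1.0, 0.0], [0.0, 0.0, -1.0]]
ft_force: [-0.3, -0.5, -0.1]
gripper_width: 0.0158
gripper_force: 59.0
```

Emit:
servo_tool([
  [[0,0,0,0,0,0],[0,0,0,0,0,0],[0,0,0,0,0,0],[0,0,0,0,0,0],[0,0,-1,0,0,0],[0,0,-2.5,0,0,0],[0,0,-4,0,0,0],[0,0,-4.1,0,0,0],[0,0,-4.1,0,0,0]],
], hand=0.5)

```text
clock: 6.3
position: [0.4488, 0.0717, 0.247]
orientation: [[-1.0, -0.0, 0.002], [-0.0, 1.0, 0.0], [-0.002, 0.0, -1.0]]
ft_force: [-0.0, 0.9, -1.1]
gripper_width: 0.0427
gripper_force: 0.0
```

```bash
python3 - <<'E'
from h import *
c=shot('wrist','w3.png')
im=c['pixels'][:,:,::-1]
p=proj(c,[.5329,.3986,.021]); print(p, c['s']['position']); go([.5329,.3986,.22],180)
jp=proj(c,[.448,.072,.1]).astype(int)
A=[cv2.resize(im[v-40:v+40,u-40:u+40],(480,480),interpolation=cv2.INTER_CUBIC) for u,v in [jp]]
u,v=p.astype(int)
if 24<u<536: A.append(cv2.resize(im[v-24:v+24,u-24:u+24],(300,480)))
cv2.imwrite('pics/j3.png',np.hstack(A))
E
```

```text
[517.05894098 245.83066453] [0.44876725 0.07172525 0.24698738]
row [-2.827 10.898  0.86 ] [0. 0. 0.] yaw now -179.99 j [ 9.1  6.8 -8.9 74.4  0.   9.1]
```

View pics/j3.png

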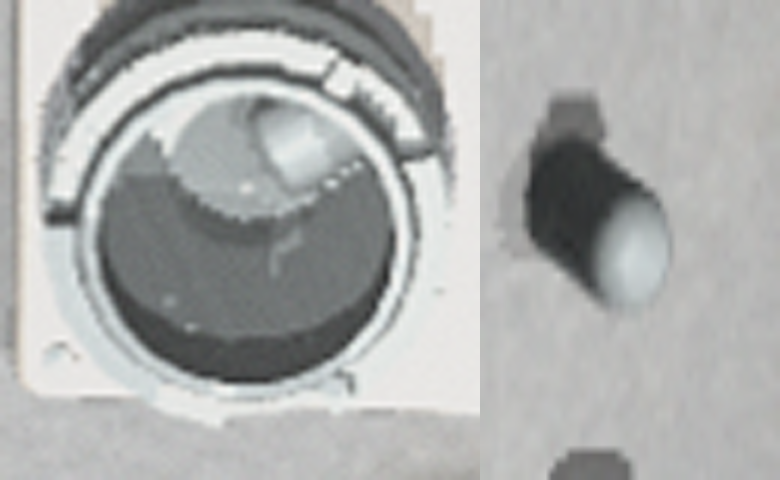

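Emit:
servo_tool([
  [[-0.4,1.6,0.5,0,0,0],[-0.8,3.2,0.86,0,0,0],[-1.2,4.8,0.86,0,0,0],[-1.6,6.4,0.86,0,0,0],[-2,8,0.86,0,0,0],[-2.4,9.6,0.86,0,0,0],[-2.83,10.7,0.86,0,0,0],[-2.83,10.9,0.86,0,0,0],[-2.83,10.9,0.86,0,0,0],[-2.83,10.9,0.86,0,0,0],[-2.83,10.9,0.86,0,0,0]],
])

```text
clock: 7.45
position: [0.5328, 0.3974, 0.2203]
orientation: [[-1.0, 0.001, -0.0], [0.001, 1.0, -0.0], [0.0, -0.0, -1.0]]
ft_force: [0.8, -0.4, 1.2]
gripper_width: 0.0429
gripper_force: 0.0
```

```bash
python3 - <<'E'
from h import *
c=shot('wrist')
im=c['pixels'][:,:,::-1]
p=proj(c,[.5329,.3986,.021]); print(p, c['s']['position']); go([.5329,.3986,.019],180)
u,v=p.astype(int)
cv2.imwrite('pics/m2.png',cv2.resize(im[v-40:v+40,u-40:u+40],(480,480),interpolation=cv2.INTER_CUBIC))
E
```

```text
[273.29645658 188.03070007] [0.53281701 0.39740902 0.22026432]
row [1.000e-03 3.700e-02 6.716e+00] [ 0.     0.    -0.001] yaw now 179.95 j [36.7 33.2 24.9 81.7 -0.  36.8]
```

View pics/m2.png

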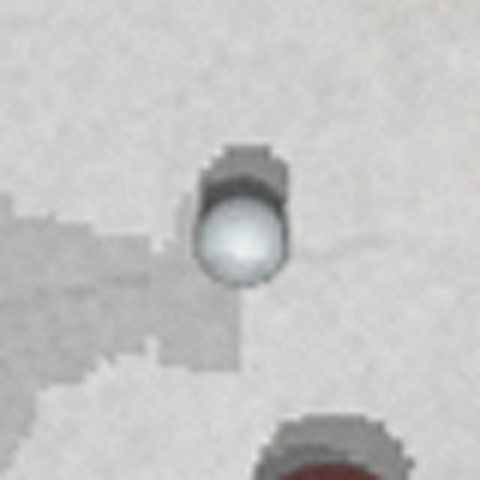

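Dome at crop (241,240), within a pixel of the prediction (273,188). Descend.

Emit:
servo_tool([
  [[0,0.04,1.6,0,0,0],[0,0.04,3.2,0,0,0],[0,0.04,4.6,0,0,0],[0,0.04,5.7,0,0,0],[0,0.04,6.4,0,0,0],[0,0.04,6.7,0,0,0],[0,0.04,6.7,0,0,0]],
])

```text
clock: 8.2
position: [0.5326, 0.399, 0.0187]
orientation: [[-1.0, 0.0, -0.001], [0.0, 1.0, -0.001], [0.001, -0.001, -1.0]]
ft_force: [-0.6, 0.2, 0.6]
gripper_width: 0.0429
gripper_force: 0.0
```

Emit:
servo_tool([
  [[0,0,0,0,0,0],[0,0,0,0,0,0],[0,0,0,0,0,0],[0,0,0,0,0,0],[0,0,0,0,0,0],[0,0,0,0,0,0]],
], hand=0.1)

```text
clock: 8.8
position: [0.5338, 0.4004, 0.0211]
orientation: [[-1.0, -0.0, 0.002], [-0.0, 1.0, 0.001], [-0.002, 0.001, -1.0]]
ft_force: [-1.5, -1.4, 7.7]
gripper_width: 0.0155
gripper_force: 58.4
```

Emit:
servo_tool([
  [[0,0,-1,0,0,0],[0,0,-2.5,0,0,0],[0,0,-4,0,0,0],[0,0,-5.5,0,0,0],[0,0,-6.5,0,0,0],[0,0,-7.2,0,0,0],[0,0,-7.2,0,0,0]],
])

```text
clock: 9.5
position: [0.534, 0.4007, 0.2397]
orientation: [[-1.0, -0.0, 0.005], [-0.0, 1.0, 0.004], [-0.005, 0.004, -1.0]]
ft_force: [-0.4, -0.4, -0.3]
gripper_width: 0.0152
gripper_force: 58.8
```

```bash
python3 - <<'E'
from h import *
go([.448,.072,.23],180)
E
```

```text
row [  2.87  -10.956   0.265] [0.004 0.005 0.   ] yaw now -179.99 j [36.9 33.3 27.9 84.1 -0.  36.9]
```

Emit:
servo_tool([
  [[0.4,-1.6,0.2,0,0,0],[0.8,-3.2,0.27,0,0,0],[1.2,-4.8,0.27,0,0,0],[1.6,-6.4,0.27,0,0,0],[2,-8,0.27,0,0,0],[2.4,-9.6,0.27,0,0,0],[2.87,-10.7,0.27,0,0,0],[2.87,-10.95,0.27,0,0,0],[2.87,-10.95,0.27,0,0,0],[2.87,-10.95,0.27,0,0,0]],
])

```text
clock: 10.5
position: [0.4472, 0.0719, 0.227]
orientation: [[-1.0, -0.0, 0.0], [-0.0, 1.0, 0.0], [-0.0, 0.0, -1.0]]
ft_force: [-0.8, 0.1, -0.6]
gripper_width: 0.0155
gripper_force: 58.9
```

```bash
python3 - <<'E'
from h import *
go([.448,.072,.121],180)
E
```

```text
row [-2.600e-02  1.000e-03  3.532e+00] [0. 0. 0.] yaw now -179.99 j [  9.1   7.  -11.4  71.6   0.    9.1]
```

Emit:
servo_tool([
  [[0,0,1.4,0,0,0],[0,0,2.6,0,0,0],[0,0,3.3,0,0,0],[0,0,3.5,0,0,0],[0,0,3.5,0,0,0],[0,0,3.5,0,0,0]],
])

```text
clock: 11.1
position: [0.4477, 0.072, 0.123]
orientation: [[-1.0, -0.001, 0.001], [-0.001, 1.0, 0.0], [-0.001, 0.0, -1.0]]
ft_force: [0.0, 0.2, -0.7]
gripper_width: 0.0156
gripper_force: 58.9
```

Emit:
servo_tool([
  [[0,0,0,0,0,0],[0,0,0,0,0,0],[0,0,0,0,0,0],[0,0,0,0,0,0],[0,0,-1,0,0,0],[0,0,-2.5,0,0,0],[0,0,-4,0,0,0],[0,0,-4.5,0,0,0],[0,0,-4.5,0,0,0]],
], hand=0.5)

```text
clock: 12.0
position: [0.448, 0.0715, 0.2594]
orientation: [[-1.0, -0.0, 0.004], [-0.0, 1.0, 0.001], [-0.004, 0.001, -1.0]]
ft_force: [-0.2, 0.4, -1.1]
gripper_width: 0.043
gripper_force: 0.0
```

```bash
python3 - <<'E'
from h import *
c=shot('wrist','w4.png')
im=c['pixels'][:,:,::-1]
u,v=proj(c,[.448,.072,.1]).astype(int)
lp=proj(c,[.4652,-.0754,.049]);print(u,v,lp,c['o'])
a,b=lp.astype(int)
cv2.imwrite('pics/j4.png',np.hstack([cv2.resize(im[y-48:y+48,x-40:x+40],(400,480),interpolation=cv2.INTER_CUBIC) for x,y in [(u,v),(a,b)]]))
E
```

```text
272 195 [147.78712658 199.67527767] [0.3791344  0.07206398 0.38415747]
```

View pics/j4.png

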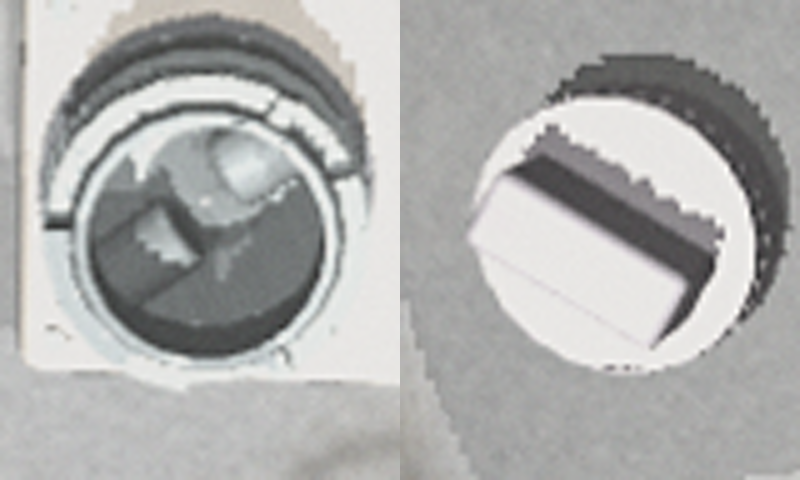

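```bash
python3 - <<'E'
from h import *
c=shot('wrist')
P=np.array([ray(c,p,.049) for p in [(129.4,185.4),(164.6,207.4),(157.4,220.6),(120.6,198.6)]])
print(P.round(4)); m=P.mean(0); print(m)
print([np.linalg.norm(P[i]-P[i-1]).round(4) for i in range(4)])
d=(P[1]-P[0]+P[2]-P[3])[:2]; a=np.degrees(np.arctan2(d[1],d[0])); print('wing long axis',a)
go([m[0]-0.0,m[1],.22],180)
E
```

```text
[[ 0.4464 -0.0947  0.049 ]
 [ 0.473  -0.0557  0.049 ]
 [ 0.4895 -0.0661  0.049 ]
 [ 0.4622 -0.1074  0.049 ]]
[ 0.4677899  -0.08097255  0.049     ]
[np.float64(0.0203), np.float64(0.0472), np.float64(0.0194), np.float64(0.0495)]
wing long axis 56.16759335318302
row [-0.699 -5.076  1.22 ] [-0. -0.  0.] yaw now -179.99 j [ 9.1  6.5 -7.6 75.9 -0.   9.1]
```

Emit:
servo_tool([
  [[-0.2,-1.6,0.5,0,0,-0.15],[-0.4,-3.2,1,0,0,-0.3],[-0.7,-4.6,1.2,0,0,-0.44],[-0.7,-5.1,1.5,0,0,-0.58],[-0.7,-5.1,1.9,0,0,-0.72],[-0.7,-5.1,1.9,0,0,-0.86],[-0.7,-5.1,1.9,0,0,-0.977],[-0.7,-5.1,1.9,0,0,-0.977],[-0.7,-5.1,1.9,0,0,-0.977],[-0.7,-5.1,1.9,0,0,-0.977]],
], hand=0.6)

```text
clock: 13.1
position: [0.4677, -0.0815, 0.1996]
orientation: [[-0.562, -0.827, -0.001], [-0.827, 0.562, 0.0], [0.0, 0.001, -1.0]]
ft_force: [0.1, -0.0, 0.2]
gripper_width: 0.0511
gripper_force: 0.0
```

```bash
python3 - <<'E'
from h import *
c=shot('wrist','w5.png'); print(c['s']['position'],c['o'],proj(c,[.4678,-.081,.049]))
go([.4678,-.081,.046],236)
E
```

```text
[ 0.46765049 -0.08152496  0.19961917] [ 0.42903845 -0.13693053  0.32465493] [272.11259051 198.13212756]
row [-0.016  0.007  5.125] [ 0.    -0.    -0.003] yaw now -124.15 j [ -9.9  10.1 -11.6  68.3  -0.  -65.7]
```

View pics/w5.png

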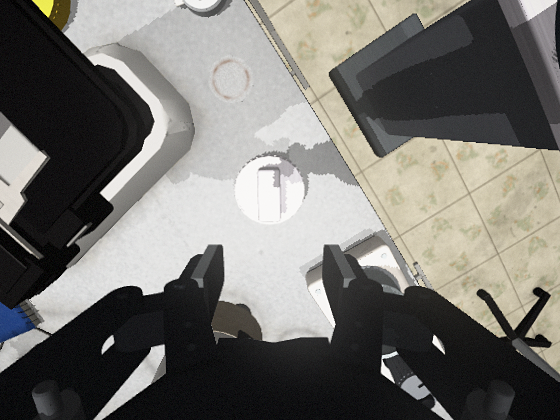

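```bash
python3 - <<'E'
from h import *
c=shot('wrist')
im=cv2.cvtColor(c['pixels'],cv2.COLOR_RGB2GRAY)[160:230,245:300]
cv2.imwrite('pics/lid.png',cv2.resize(im,None,fx=8,fy=8,interpolation=cv2.INTER_CUBIC))
p=ray(c,(269,195),.049);print(p);go([p[0],p[1],.046],236)
E
```

```text
[ 0.46870787 -0.08521804  0.049     ]
row [ 0.084 -0.094  5.129] [ 0.    -0.    -0.002] yaw now -124.12 j [ -9.9  10.1 -11.6  68.3   0.  -65.8]
```

View pics/lid.png

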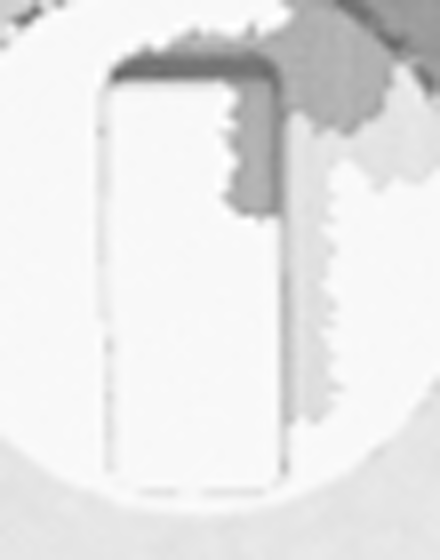

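Emit:
servo_tool([
  [[0.07,-0.09,1.4,0,0,0],[0.07,-0.09,2.6,0,0,0],[0.07,-0.09,3.6,0,0,0],[0.07,-0.09,4.4,0,0,0],[0.07,-0.09,4.9,0,0,0],[0.07,-0.09,5.13,0,0,0],[0.07,-0.09,5.13,0,0,0]],
])

```text
clock: 13.9
position: [0.4686, -0.0848, 0.0456]
orientation: [[-0.56, -0.829, -0.001], [-0.829, 0.56, 0.0], [0.0, 0.001, -1.0]]
ft_force: [-1.0, 0.4, 0.3]
gripper_width: 0.0513
gripper_force: 0.0
```

Emit:
servo_tool([
  [[0,0,0,0,0,0],[0,0,0,0,0,0],[0,0,0,0,0,0],[0,0,0,0,0,0],[0,0,0,0,0,0],[0,0,0,0,0,0]],
], hand=0.1)

```text
clock: 14.5
position: [0.4697, -0.085, 0.0472]
orientation: [[-0.559, -0.829, 0.002], [-0.829, 0.559, -0.0], [-0.001, -0.002, -1.0]]
ft_force: [-2.0, 0.1, 8.3]
gripper_width: 0.0211
gripper_force: 59.3
```

Emit:
servo_tool([
  [[0,0,-1,0,0,0],[0,0,-2.3,0,0,0],[0,0,-3.6,0,0,0],[0,0,-4.8,0,0,0],[0,0,-5.8,0,0,0],[0,0,-6,0,0,0],[0,0,-6,0,0,0]],
])

```text
clock: 15.2
position: [0.4695, -0.085, 0.227]
orientation: [[-0.559, -0.829, 0.002], [-0.829, 0.559, -0.0], [-0.001, -0.002, -1.0]]
ft_force: [0.5, -0.9, -3.7]
gripper_width: 0.0209
gripper_force: 59.7
```

```bash
python3 - <<'E'
from h import *
c=shot('wrist')
im=c['pixels'][:,:,::-1]; print(c['s']['position'])
p=c['s']['position']; print(proj(c,p-[0,0,.022]))
cv2.imwrite('pics/held.png',cv2.resize(im[140:400,130:420],None,fx=2.5,fy=2.3))
go([.4475,.0725,.22],236)
E
```

```text
[ 0.46948489 -0.08498204  0.2269766 ]
[271.40698209 254.10238085]
row [-3.949  3.526  0.19 ] [-0.  0. -0.] yaw now -124.01 j [-10.3   9.7  -8.3  72.   -0.  -66.2]
```

View pics/held.png

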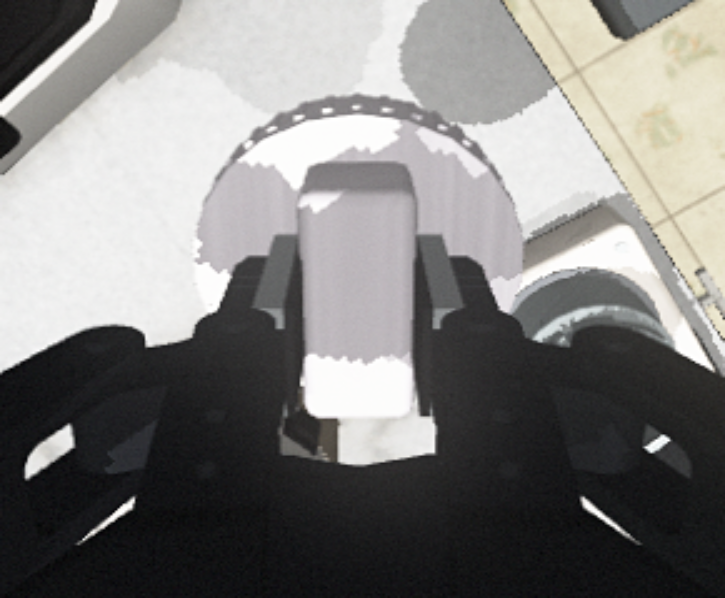

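```bash
python3 - <<'E'
from h import *
c=shot('wrist'); R=np.array(c['s']['orientation']); p=np.array(c['s']['position'])
f=lambda uv,z:(R.T@(ray(c,uv,p[2]+z)-p))[:2].round(4)
print('disc front',f((274,189.1),-.022),'wing',f((273,222.6),.002),f((273,321.3),.002))
print('wing sides',f((130+300/2.5,140+300/2.3),.002),f((130+415/2.5,140+300/2.3),.002))
print('disc sides',f((130+197/2.5,140+240/2.3),-.022),f((130+525/2.5,140+240/2.3),-.022))
E
```

```text
disc front [0.036  0.0014] wing [0.0261 0.0009] [-0.0248  0.0009]
wing sides [ 0.0028 -0.0097] [0.0028 0.0115]
disc sides [ 0.0057 -0.0336] [0.0057 0.0369]
```

Emit:
servo_tool([
  [[-1.2,1,0,0,0,0],[-2.4,2,0,0,0,0],[-3.4,3,0.2,0,0,0],[-3.94,3.52,0.5,0,0,0],[-3.94,3.52,1,0,0,0],[-3.94,3.52,1.5,0,0,0],[-3.94,3.52,1.9,0,0,0],[-3.94,3.52,1.9,0,0,0],[-3.94,3.52,1.9,0,0,0]],
])

```text
clock: 16.2
position: [0.447, 0.0721, 0.1686]
orientation: [[-0.559, -0.829, -0.002], [-0.829, 0.559, -0.0], [0.001, 0.001, -1.0]]
ft_force: [-0.1, 0.6, -0.8]
gripper_width: 0.0206
gripper_force: 59.6
```

```bash
python3 - <<'E'
from h import *
go([.4475,.072,.140],236)
E
```

```text
row [-0.009 -0.017  0.952] [ 0.001 -0.001 -0.   ] yaw now -124.01 j [  9.2   8.6 -18.1  63.4   0.  -46.8]
```

Emit:
servo_tool([
  [[0,0,0.3,0,0,0],[0,0,0.5,0,0,0],[0,0,0.65,0,0,0],[0,0,0.75,0,0,0],[0,0,0.85,0,0,0],[0,0,0.95,0,0,0],[0,0,0.95,0,0,0]],
])

```text
clock: 16.9
position: [0.4481, 0.0717, 0.1405]
orientation: [[-0.56, -0.829, 0.001], [-0.829, 0.56, -0.001], [0.0, -0.002, -1.0]]
ft_force: [4.3, -4.6, -6.0]
gripper_width: 0.0205
gripper_force: 59.2
```

Emit:
servo_tool([
  [[0,0,0,0,0,0],[0,0,0,0,0,0],[0,0,0.05,0,0,0],[0,0,0.05,0,0,0]],
])

```text
clock: 17.3
position: [0.4483, 0.0717, 0.1401]
orientation: [[-0.56, -0.829, 0.002], [-0.829, 0.56, -0.001], [-0.0, -0.002, -1.0]]
ft_force: [-3.1, -6.4, 14.8]
gripper_width: 0.0203
gripper_force: 62.1
```

Emit:
servo_tool([
  [[0.04,0,0,0,0,-0.06],[0.04,0,0,0,0,-0.12],[0.04,0,0,0,0,-0.18],[0.04,0,0,0,0,-0.24],[0.04,0,0,0,0,-0.3],[0.04,0,0,0,0,-0.36],[0.04,0,0,0,0,-0.36]],
])

```text
clock: 18.0
position: [0.4481, 0.0712, 0.1401]
orientation: [[-0.23, -0.973, 0.003], [-0.973, 0.23, 0.0], [-0.001, -0.003, -1.0]]
ft_force: [2.8, -1.6, 10.1]
gripper_width: 0.0205
gripper_force: 61.4
```

Emit:
servo_tool([
  [[0,0,0,0,0,-0.08],[0,0,0,0,0,-0.16],[0,0,0,0,0,-0.24],[0,0,0,0,0,-0.32],[0,0,0,0,0,-0.4],[0,0,0,0,0,-0.4]],
])

```text
clock: 18.6
position: [0.4483, 0.0712, 0.1401]
orientation: [[0.168, -0.986, 0.003], [-0.986, -0.168, 0.0], [0.0, -0.003, -1.0]]
ft_force: [1.8, -1.4, 9.3]
gripper_width: 0.0206
gripper_force: 61.3
```

Emit:
servo_tool([
  [[0,0,0,0,0,-0.08],[0,0,0,0,0,-0.16],[0,0,0,0,0,-0.24],[0,0,0,0,0,-0.32],[0,0,0,0,0,-0.4],[0,0,0,0,0,-0.4]],
])

```text
clock: 19.2
position: [0.4482, 0.0713, 0.1397]
orientation: [[0.539, -0.842, 0.003], [-0.842, -0.539, 0.0], [0.001, -0.003, -1.0]]
ft_force: [5.4, -0.6, 0.3]
gripper_width: 0.0207
gripper_force: 60.0
```

Emit:
servo_tool([
  [[0,0,0.07,0,0,0],[0,0,0.14,0,0,0],[0,0,0.2,0,0,0],[0,0,0.2,0,0,0]],
])

```text
clock: 19.6
position: [0.4483, 0.0713, 0.1335]
orientation: [[0.536, -0.844, 0.003], [-0.844, -0.536, 0.0], [0.001, -0.003, -1.0]]
ft_force: [8.7, -0.6, -2.5]
gripper_width: 0.0206
gripper_force: 59.6
```

Emit:
servo_tool([
  [[0.02,-0.03,0.05,0,0,0],[0.02,-0.03,0.08,0,0,0],[0.02,-0.03,0.08,0,0,0]],
])

```text
clock: 19.9
position: [0.4488, 0.0712, 0.1328]
orientation: [[0.536, -0.844, 0.003], [-0.844, -0.536, 0.0], [0.001, -0.003, -1.0]]
ft_force: [-10.2, -2.4, 41.2]
gripper_width: 0.0207
gripper_force: 65.6
```

Emit:
servo_tool([
  [[0,0.01,-0.05,0,0,0],[0,0.01,-0.05,0,0,0.08],[0,0.01,-0.05,0,0,0.16],[0,0.01,-0.04,0,0,0.24],[0,0.01,-0.03,0,0,0.32],[0,0.01,-0.03,0,0,0.32]],
])

```text
clock: 20.5
position: [0.4487, 0.0712, 0.1326]
orientation: [[0.241, -0.971, 0.003], [-0.971, -0.241, 0.001], [0.0, -0.003, -1.0]]
ft_force: [0.7, 0.6, 13.7]
gripper_width: 0.0209
gripper_force: 61.8
```

Emit:
servo_tool([
  [[0,0,0.01,0,0,0.08],[0,0,0.02,0,0,0.16],[0,0,0.03,0,0,0.24],[0,0,0.04,0,0,0.32],[0,0,0.048,0,0,0.4],[0,0,0.048,0,0,0.4]],
])

```text
clock: 21.1
position: [0.4486, 0.0711, 0.1312]
orientation: [[-0.156, -0.988, 0.002], [-0.988, 0.156, 0.0], [-0.001, -0.002, -1.0]]
ft_force: [-0.4, -0.8, 15.2]
gripper_width: 0.0208
gripper_force: 61.9
```

Emit:
servo_tool([
  [[0,0,0.01,0,0,0.08],[0,0,0.02,0,0,0.16],[0,0,0.03,0,0,0.24],[0,0,0.04,0,0,0.32],[0,0,0.05,0,0,0.4],[0,0,0.06,0,0,0.48],[0,0,0.06,0,0,0.48]],
])

```text
clock: 21.8
position: [0.4484, 0.0712, 0.1294]
orientation: [[-0.595, -0.804, 0.002], [-0.804, 0.595, 0.0], [-0.002, -0.001, -1.0]]
ft_force: [-2.6, -0.0, 17.3]
gripper_width: 0.021
gripper_force: 62.3
```

Emit:
servo_tool([
  [[0,0,0.01,0,0,0.06],[0,0,0.015,0,0,0.12],[0,0,0.02,0,0,0.18],[0,0,0.03,0,0,0.24],[0,0,0.035,0,0,0.3],[0,0,0.035,0,0,0.3]],
])

```text
clock: 22.4
position: [0.4484, 0.0712, 0.1285]
orientation: [[-0.804, -0.594, 0.002], [-0.594, 0.804, 0.0], [-0.002, -0.001, -1.0]]
ft_force: [-3.6, -0.7, 21.2]
gripper_width: 0.0208
gripper_force: 70.3
```

```bash
python3 - <<'E'
from h import *
s=status.observe();print(s['ft_torque'],s['ft_force']);go([.448,.072,.128])
E
```

```text
[-0.32344045  0.79862728  1.75060503] [-3.60081292 -0.73770243 21.1998578 ]
row [-0.003  0.029  0.016] [-0.001  0.002 -0.   ] yaw now -143.53 j [  9.   10.2 -22.3  57.4   0.  -27.4]
```

Emit:
servo_tool([
  [[0,0,0.005,0,0,0.04],[0,0,0.01,0,0,0.08],[0,0,0.01,0,0,0.12],[0,0,0.01,0,0,0.12]],
])

```text
clock: 22.8
position: [0.449, 0.0718, 0.1285]
orientation: [[-0.868, -0.496, 0.003], [-0.496, 0.868, 0.001], [-0.004, -0.0, -1.0]]
ft_force: [-1.6, 3.3, 21.6]
gripper_width: 0.0208
gripper_force: 116.5
```

```bash
python3 - <<'E'
from h import *
s=status.observe();print(s['ft_torque'],s['ft_force']);go([.448,.072,.128])
E
```

```text
[0.53618338 0.26550434 3.00734285] [-1.55127097  3.31647077 21.56601718]
row [0.024 0.023 0.017] [-0.     0.004 -0.   ] yaw now -150.28 j [  9.   10.2 -22.3  57.3   0.  -20.7]
```

Emit:
servo_tool([
  [[0,0,-0.03,0,0,0],[0,0,-0.03,0,0,0],[0,0,-0.03,0,0,0],[0,0,-0.03,0,0,0],[0,0,-0.5,0,0,0],[0,0,-1.5,0,0,0],[0,0,-2.5,0,0,0],[0,0,-3.5,0,0,0],[0,0,-4,0,0,0],[0,0,-4,0,0,0]],
], hand=0.55)

```text
clock: 23.8
position: [0.4486, 0.0711, 0.2488]
orientation: [[-0.869, -0.494, 0.003], [-0.494, 0.869, 0.0], [-0.003, -0.001, -1.0]]
ft_force: [0.2, 0.5, -0.0]
gripper_width: 0.0471
gripper_force: 0.0
```

```bash
python3 - <<'E'
from h import *
c=shot('wrist','w6.png'); print(c['s']['position'],proj(c,[.4515,.167,.086]),proj(c,[.448,.072,.13]))
go([.451,.1665,.2],180)
im=c['pixels'][:,:,::-1]; cv2.imwrite('pics/w6c.png',cv2.resize(im[60:290,150:500],None,fx=2.2,fy=2.2,interpolation=cv2.INTER_CUBIC))
E
```

```text
[0.44861374 0.07109002 0.248769  ] [350.24723446 240.96051434] [273.26490714 206.39341591]
row [-1.655  2.721  1.579] [-0.     0.001  0.517] yaw now -150.38 j [  9.    6.7  -8.7  74.5   0.  -20.6]
```

View pics/w6c.png

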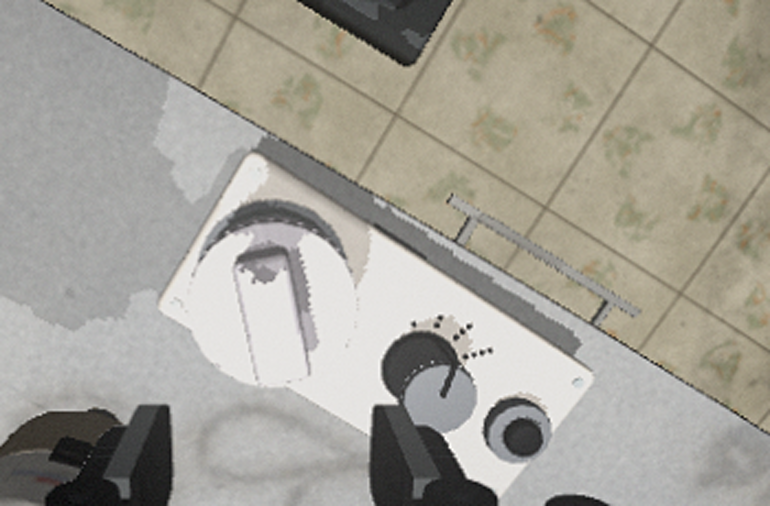

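```bash
python3 - <<'E'
from h import *
go([.4515,.1665,.17],-76)
E
```

```text
row [-1.668  2.713  2.579] [-1.000e-03  1.000e-03 -1.298e+00] yaw now -150.38 j [  9.    6.7  -8.7  74.5   0.  -20.6]
```

Emit:
servo_tool([
  [[-0.6,1,0,0,0,-0.14],[-1.2,2,0,0,0,-0.28],[-1.67,2.71,0.3,0,0,-0.42],[-1.67,2.71,0.8,0,0,-0.56],[-1.67,2.71,1.3,0,0,-0.7],[-1.67,2.71,1.8,0,0,-0.84],[-1.67,2.71,2.2,0,0,-0.98],[-1.67,2.71,2.58,0,0,-1.12],[-1.67,2.71,2.58,0,0,-1.26],[-1.67,2.71,2.58,0,0,-1.3],[-1.67,2.71,2.58,0,0,-1.3],[-1.67,2.71,2.58,0,0,-1.3]],
], hand=0.65)

```text
clock: 25.05
position: [0.4506, 0.1662, 0.1688]
orientation: [[0.242, -0.97, -0.001], [-0.97, -0.242, -0.0], [0.0, 0.001, -1.0]]
ft_force: [-0.0, 0.2, -0.3]
gripper_width: 0.0555
gripper_force: 0.0
```

```bash
python3 - <<'E'
from h import *
go([.4515,.1668,.074],-76)
c=shot('wrist'); p=proj(c,[.4515,.1668,.086]); print(p)
im=c['pixels']; u,v=p.astype(int)
g=cv2.cvtColor(im[v-35:v+35,u-35:u+35],cv2.COLOR_RGB2GRAY)
cv2.imwrite('pics/sl.png',cv2.resize(im[v-60:v+60,u-60:u+60,::-1],(480,480),interpolation=cv2.INTER_CUBIC))
E
```

```text
row [-0.011 -0.038  3.161] [ 0.001 -0.     0.   ] yaw now -75.98 j [ 20.3  11.7 -14.3  64.1  -0.  -83.8]
[270.93955772 219.19685814]
```

View pics/sl.png

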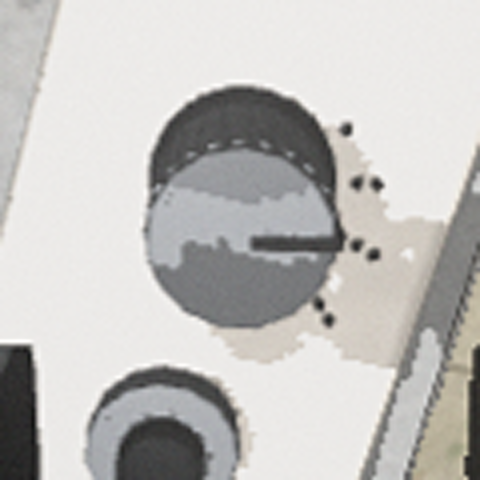

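Emit:
servo_tool([
  [[0,0,1,0,0,0],[0,0,2,0,0,0],[0,0,2.7,0,0,0],[0,0,3.15,0,0,0],[0,0,3.15,0,0,0]],
])

```text
clock: 25.6
position: [0.4498, 0.166, 0.0734]
orientation: [[0.243, -0.97, -0.003], [-0.97, -0.243, -0.001], [0.0, 0.003, -1.0]]
ft_force: [-0.8, 0.8, -0.7]
gripper_width: 0.0554
gripper_force: 0.0
```

Emit:
servo_tool([
  [[0,0,0,0,0,0],[0,0,0,0,0,0],[0,0,0,0,0,0],[0,0,0,0,0,0],[0,0,0,0,0,0.1],[0,0,0,0,0,0.2],[0,0,0,0,0,0.3],[0,0,0,0,0,0.4],[0,0,0,0,0,0.5],[0,0,0,0,0,0.5],[0,0,0,0,0,0.5]],
], hand=0.2)

```text
clock: 26.7
position: [0.4527, 0.1669, 0.0764]
orientation: [[-0.252, -0.968, 0.003], [-0.968, 0.252, 0.001], [-0.002, -0.003, -1.0]]
ft_force: [8.1, 1.5, -1.7]
gripper_width: 0.0345
gripper_force: 60.6
```

Emit:
servo_tool([
  [[0,0,0,0,0,0],[0,0,0,0,0,0],[0,0,0,0,0,0],[0,0,0,0,0,0],[0,0,-1,0,0,0],[0,0,-2.2,0,0,0],[0,0,-3.15,0,0,0],[0,0,-3.15,0,0,0]],
], hand=0.65)

```text
clock: 27.5
position: [0.4527, 0.1671, 0.1732]
orientation: [[-0.251, -0.968, 0.005], [-0.968, 0.251, 0.002], [-0.003, -0.004, -1.0]]
ft_force: [0.7, 0.1, 0.9]
gripper_width: 0.0558
gripper_force: 0.0
```

```bash
python3 - <<'E'
from h import *
go([.4515,.1668,.074])
c=shot('wrist'); p=proj(c,[.4515,.1668,.086]); print(p)
im=c['pixels']; u,v=p.astype(int)
cv2.imwrite('pics/sl2.png',cv2.resize(im[v-60:v+60,u-60:u+60,::-1],(480,480),interpolation=cv2.INTER_CUBIC))
E
```

```text
row [0.029 0.053 3.306] [-0.004  0.003 -0.   ] yaw now -104.53 j [ 20.3  11.5 -13.9  64.3   0.  -55.2]
[274.00336378 216.22876075]
```

View pics/sl2.png

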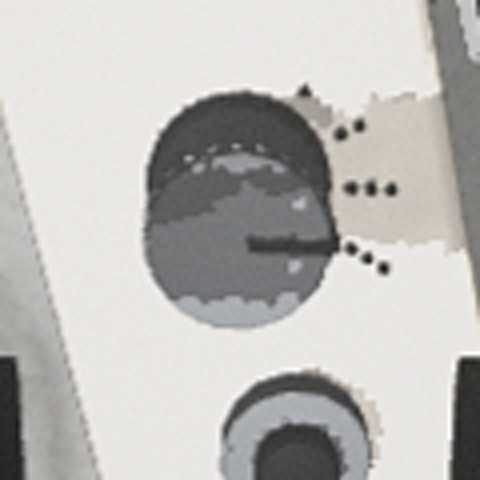

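```bash
python3 - <<'E'
from h import *
c=shot('wrist')
u0,v0=214,156
for z in (.045,.05): print(ray(c,(u0+299/4,v0+462/4),z))
go([.453,.2318,.1],None)
E
```

```text
[0.45381966 0.23475576 0.045     ]
[0.45342538 0.23210638 0.05      ]
row [-2.12   0.492  2.329] [-0.001  0.001 -0.   ] yaw now -104.53 j [ 20.3  11.6 -14.2  64.1  -0.  -55.2]
```

Emit:
servo_tool([
  [[-1,0.25,0,0,0,0],[-2.12,0.49,0,0,0,0],[-2.12,0.49,0.6,0,0,0],[-2.12,0.49,1.2,0,0,0],[-2.12,0.49,1.8,0,0,0],[-2.12,0.49,2.3,0,0,0],[-2.12,0.49,2.3,0,0,0],[-2.12,0.49,2.3,0,0,0]],
], hand=0)

```text
clock: 28.4
position: [0.4523, 0.2314, 0.1002]
orientation: [[-0.251, -0.968, -0.001], [-0.968, 0.251, -0.001], [0.001, 0.001, -1.0]]
ft_force: [-0.3, -0.3, 0.7]
gripper_width: 0.0002
gripper_force: 0.0
```

Emit:
servo_tool([
  [[0,0,0.3,0,0,0],[0,0,0.6,0,0,0],[0,0,0.8,0,0,0],[0,0,0.9,0,0,0],[0,0,0.9,0,0,0]],
])

```text
clock: 28.9
position: [0.4527, 0.2316, 0.0734]
orientation: [[-0.251, -0.968, -0.0], [-0.968, 0.251, -0.0], [0.0, 0.0, -1.0]]
ft_force: [-1.9, -1.5, 2.6]
gripper_width: 0.0002
gripper_force: 1.8
```

Emit:
servo_tool([
  [[0,0,0.05,0,0,0],[0,0,0.1,0,0,0],[0,0,0.1,0,0,0]],
])

```text
clock: 29.2
position: [0.4529, 0.2317, 0.0723]
orientation: [[-0.251, -0.968, 0.001], [-0.968, 0.251, 0.001], [-0.001, -0.001, -1.0]]
ft_force: [-12.2, -7.6, 36.9]
gripper_width: -0.0001
gripper_force: 18.5
```

Emit:
servo_tool([
  [[0,0,0.05,0,0,0],[0,0,0.1,0,0,0],[0,0,0.1,0,0,0]],
])

```text
clock: 29.5
position: [0.4531, 0.2318, 0.0715]
orientation: [[-0.251, -0.968, 0.003], [-0.968, 0.251, 0.001], [-0.002, -0.002, -1.0]]
ft_force: [-26.5, -13.8, 79.7]
gripper_width: -0.0002
gripper_force: 40.0
```

Emit:
servo_tool([
  [[0,0,-0.1,0,0,0],[0,0,-0.3,0,0,0],[0,0,-1,0,0,0],[0,0,-2,0,0,0],[0,0,-3,0,0,0],[0,0,-4,0,0,0],[0,0,-5,0,0,0],[0,0,-5,0,0,0]],
])

```text
clock: 30.3
position: [0.4543, 0.2324, 0.2213]
orientation: [[-0.251, -0.968, 0.005], [-0.968, 0.251, 0.003], [-0.004, -0.004, -1.0]]
ft_force: [0.9, -0.1, 0.2]
gripper_width: -0.0001
gripper_force: 0.0
```

```bash
python3 - <<'E'
from h import *
c=shot('wrist'); print(c['s']['position'],c['s']['ft_force'])
im=c['pixels']; u,v=proj(c,[.4525,.17,.06]).astype(int); print(u,v)
print(proj(c,[.4537,.2318,.04]),proj(c,[.4537,.2318,.06]))
v=max(v,80)
cv2.imwrite('pics/fin.png',cv2.resize(im[v-80:v+110,u-125:u+125,::-1],(750,570),interpolation=cv2.INTER_CUBIC))
E
```

```text
[0.45428748 0.2324479  0.22126516] [ 0.88760912 -0.08548697  0.19906552]
258 131
[273.3744757  189.12438897] [273.31540833 193.4331751 ]
```

View pics/fin.png

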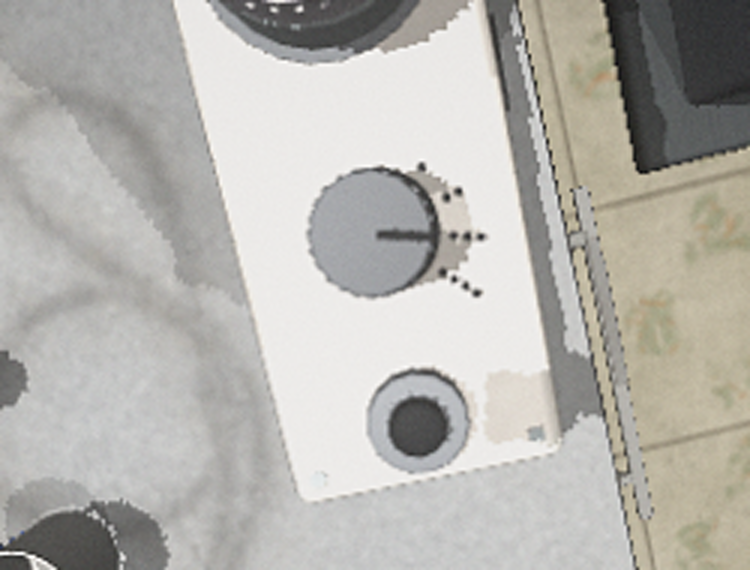

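```bash
python3 - <<'E'
from h import *
c=shot('top'); im=c['pixels']; g=cv2.cvtColor(im,cv2.COLOR_RGB2GRAY)
for X in ([.4485,.072,.105],[.463,.072,.105],[.4485,.1,.105],[.43,.06,.105],[.4687,-.085,.0]):
    u,v=proj(c,X).round().astype(int); print(X,(u,v),g[v-1:v+2,u-1:u+2].mean().round(),im[v,u])
m=(g>200).astype(np.uint8); m[:, :255]=0; m[:,285:]=0; m[:205]=0; m[250:]=0
u,v=proj(c,[.4485,.072,.106]).astype(int); print(g[v-14:v+15:2,u-14:u+15:2])
E
```

```text
[0.4485, 0.072, 0.105] (np.int64(265), np.int64(228)) 188.0 [192 190 188]
[0.463, 0.072, 0.105] (np.int64(265), np.int64(224)) 175.0 [156 155 154]
[0.4485, 0.1, 0.105] (np.int64(257), np.int64(229)) 185.0 [189 188 186]
[0.43, 0.06, 0.105] (np.int64(269), np.int64(234)) 161.0 [161 160 160]
[0.4687, -0.085, 0.0] (np.int64(311), np.int64(223)) 170.0 [169 169 169]
[[137 134 132 134 147 150 153 153 153 149 151 151 149 152 153]
 [189 188 189 189 187 189 190 188 190 188 189 189 190 186 185]
 [190 188 189 189 191 189 181 190 190 170 183 189 189 179 187]
 [189 188 188 189 186 189 189 189 189 188 187 162 185 190 185]
 [190 189 188 188 189 180 188 182 188 189 189 189 150 188 184]
 [188 188 189 189 181 189 188 187 178 191 189 189 175 123 180]
 [190 188 190 189 169 189 189 189 184 181 187 189 189 141 179]
 [191 188 189 191 155 163 188 187 189 181 188 189 188 143 172]
 [188 190 190 189 188 156 169 191 190 187 182 189 188 143 167]
 [188 189 184 189 188 190 157 179 190 188 188 182 189 139 165]
 [189 191 161 183 190 189 188 136 180 189 124 177 158 150 160]
 [189 189 162 154 184 187 191 187 139 133 178 163 105 179 158]
 [188 189 186 144 138 175 189 187 155 188 141 107 140 191 154]
 [189 188 190 144 145 145 135 116 107 117 136 145 180 183 147]
 [181 181 183 184 139 138 140 141 143 143 139 175 189 186 146]]
```

The jar is covered by the white disc with its wing, and the lid's old place on the desk is empty. The sleeve is at 3 and the robot is clear of everything.

```bash
python3 -c "
from h import *
print(r.sign_off())"
```

```text
the job is handed in; nothing more can be done
None
```

The job is handed in, with no verdict shown: both cylinders are in the jar, the lid is screwed to its stop, the sleeve points at 3 and the start button was pressed to its hard stop and released; I viewed 17 pictures, over the limit of 14.

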